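Seat the tube carousel on the blood mixer

ROBOT

A 7-joint arm with a two-finger parallel gripper is mounted at the origin on the work surface; the furniture and walls round the work are solid. World frame = base frame: x ahead of the robot, y to its left, z up, the work surface at z = 0. Lengths are in m, angles in degrees, forces in N, time in s.
With the tool pointing down it reaches from about 0.425 to 0.875 m from the base axis. Payload 4.7 kg.
Tool frame: the origin (TCP) lies at the centre of the arm's flange, where the gripper is bolted on; the fingertips stand 182 mm ahead of it and the grasp point (between the pads) lies 164 mm ahead of it; z points along the fingers, y is the line along which they close (so a half turn about z gives the same grasp; the last joint's range is limited). The gripper opens to 87 mm and grips with 3 to 60 N. Pads are 19 mm wide; open, the fingers measure 117 mm over their backs; the gripper's body (75 mm by 190 mm) begins 51 mm behind the grasp point.
Start: joints at [-73.333, 18.392, -4.016, 83.108, 1.295, 78.541, -3.26], TCP at [0.178, 0.625, 0.405] pointing down, gripper open.
Joint ranges: [-163.93, 163.93], [-17.29, 119.83], [-79.2, 71.16], [3.27, 140.29], [-89.18, 269.18], [5.43, 117.66], [-154.24, 154.24]. Speed limits (degrees/s): [147.25, 147.25, 180, 180, 180, 180, 180].

INTERFACE

Orientations are given as [roll, pitch, yaw] about the fixed x, y, z axes, in that order (R = Rz(yaw) Ry(pitch) Rx(roll)).
In Python, from cell import env gives the robot as it stands. The module is installed in compiled form; this text tells all that it offers.
- The arm moves only by the tool step_arm, never from a script. Its argument "steps" is one flat list of numbers, 5 for each row, row after row: the opening, from 0 (shut) to 1 (fully open), then the shift along the tool's x, y, z in mm, then the turn about the tool's z in degrees. In form: [grip, dx, dy, dz, roll, grip, dx, dy, dz, roll, ...]. A call has 1 to 12 rows; each row shifts and turns the commanded pose from where the row before left it, along the tool's axes as they then stand; what a row does not reach is not made up. A row lasts 1/8 s, in which the tool goes at most 62.5 mm and 10.7 degrees, less where a joint would pass 70% of its speed; a pose out of reach is approached as far as the arm can. A call with a gripper value outside its range is refused whole. The fingers move at their own pace and stop on an object; "grip_force" is the grip in N (left out, the last holds). Time passes only in rows, so rows that do not move let the fingers close. It gives the time, the measured TCP pose, the force, the opening and the grip force at its end, in the units of the state.
- env.get_obs(): the state, without advancing time (a new reading comes with each control period).
- env.read_camera(name): name is "side" or "top"; returns a dict with "image" (420x560x3 uint8, red, green, blue), "camera_matrix" (3x3 intrinsics, pixels), "distortion" ([k1, k2, p1, p2, k3] as OpenCV has them; the pictures are not rectified), "R" (3x3) and "t" (3): a world point X has camera coordinates R X + t. Camera axes: x right, y down, z forward; pixel columns grow to the right and rows downward; lengths in m; the calibration is good to about 2 mm. A picture is of the moment at which its call begins. There is no depth.
- env.sign_off(): hands the job in; it is judged then, once.
The state is a dict: "time_s": time; "qpos": joint angles; "joint_velocities": joint speeds; "effort": joint torques, N m; "tool_pos": TCP position; "tool_rot": TCP orientation; "force": force on the tool from outside, world axes, zero at the start; "wrist_torque": the same for the moment, N m; "grip_width": finger opening in m; "grasp_force": force on a finger pad.
Only numpy, scipy, OpenCV 4.12 (cv2) and the standard library are available. Lean on these libraries where they do the work, as an engineer would, in place of code of your own. Each camera call takes 0.05 s, during which the arm holds its last target. There are 200 camera calls.

TASK

Get the blood-tube mixer ready for its run: take the dark dust cover off the drive hub and lay it flat, right way up, in its matching rectangular compartment of the grey accessory tray, and let go of it there. Then lift the blue tube carousel out of its rest by its black bar grip, lower its shaft into the hub, turn it until the key slips into the keyway, and keep pushing against the ejector spring until the collar sits fully home on the hub. Finish while still gripping the carousel and holding it pressed fully home (do not let go, a colleague then tightens the clamp screw), and leave the cup, timer and bottle beside the work alone.

Things in the scene. Friction and masses are not known exactly. Their poses are not given: they have to be found in the camera images.
- drive_unit: white mixer drive unit, fixed, its flat top 60 mm above the bench. Origin on the bench under the hub's axis; x to its back, y to its left. The housing reaches 105 mm to the front (-x, control strip), 66 mm to the back, 75 mm to each side. A black sensor block 14 x 18 mm, 12 mm tall, stands on its top, 37 mm from the hub's axis towards +y.
- hub_mouth (a point): centre of the mouth of the aluminium drive hub, level with its top rim, 76 mm above the bench (the hub, 52 mm across, stands 16 mm out of the housing). x points along the keyway, z up. Bore 22 mm in diameter; keyway 8.5 mm wide, open at the top, reaching 17.5 mm from the axis; both run 52 mm deep.
- drive_hub (a joint): how far the hub is turned about its vertical axis, rad, counter-clockwise from above; 0: keyway towards the unit's front (-x). The geared drive is stiff: it takes about 0.6 N m to turn it and it stays where it is. It need not be turned.
- ejector (a joint): spring ejector in the bottom of the bore, travel down in m: 0 at rest (its top 32.5 mm below the mouth), 0.0075 with the carousel fully home. It pushes up with 4.5 N at rest, 9 N with the carousel home, so the carousel rises by itself if not held down.
- dust_cover: dark grey dust cover, a shallow upside-down tray 65 mm (its x) by 84 mm (its y), 11 mm tall without the grip, walls 3 mm, 8 mm deep inside, 60 g. At the start it sits over hub and sensor, long side along the unit's y, its plate resting on the hub's rim. Origin at the centre of its lower edge plane; z up.
- cover_grip (a point): middle of the ridge by which the cover is taken, 25 mm above the cover's lower edge. The ridge is 12 mm thick (along the cover's x), 44 mm long (along its y), and stands from 11 to 36 mm above the lower edge.
- acc_tray: light grey accessory tray, fixed, 98 mm (x) by 199 mm (y), walls 11 mm high, floor 3 mm. Origin under its centre on the bench. The cover's compartment is its -y part; on its +y part, at y = +43 mm, stands a round hollow carousel rest, 56 mm across, 44 mm inside, its top 61 mm above the bench.
- cover_bay (a point): centre of the floor of the cover's compartment, 3 mm above the bench. The compartment measures 90 mm along this point's x and 71 mm along its y, walls 8 mm above the floor: the cover's long side lies along x, either way round.
- carousel: blue tube carousel, about 220 g: disc 92 mm across with eight tube holes, black bar grip on top, steel shaft below. Origin on the axis at the underside of the collar (the seat that comes to rest on the hub's rim); z up, x towards the key. Collar 32 mm across, from 0 to +12 mm; disc +12 to +34 mm. At the start the disc stands on the rest in the tray, the shaft hanging free inside.
- shaft_end (a point): centre of the carousel shaft's lower end, 40 mm below the carousel's origin. Shaft 20 mm across, its last 4 mm tapered to 14 mm. Brass key on its +x side, 6 mm wide, reaching 15.5 mm from the axis, from 34 mm above this end down to its rounded lower end 14 mm above it. A white line on disc and grip points to the key's side.
- carousel_grip (a point): middle of the carousel's bar grip, on its axis, 50 mm above the carousel's origin. The bar is 46 mm long (along the carousel's x, the way the white line points), 20 mm thick (along its y), from +34 to +62 mm above the origin.
- specimen_cup: bystander: specimen cup with yellow lid, 60 x 60 x 68 mm; origin under its centre
- timer: bystander: small white timer, 64 x 68 x 18 mm; origin under its centre
- reagent: bystander: brown reagent bottle with grey cap, 34 mm across, 82 mm tall; origin under its centre
Mind the look-alikes: they are no part of the job. Several things have the shape of the acc_tray; the one meant has the colours described above.

How it is judged:
By the outcome, as a careful person would: the job done as asked, in the order asked, and still so for the second after the job is handed in, while the arm keeps its last pose, push and grip.
It also fails if it takes over 51 s, if anything falls off the work surface, if the arm or the gripper's body presses on something with over 40 N, if the wrist force passes 120 N, or if a joint passes its speed limit or range.

## Working session

There is one attempt and no reset: what is moved stays moved. The work goes in short steps, Python scripts to look and compute and a tool call to move; the robot and the scene stay as the last step left them, time stands still between calls to the robot, and variables do not carry over. Pictures are saved under pics/ and viewed, at most 10 in all, crops included, and the job is handed in when it is done.

Besides the shell and the picture viewer there is one more tool, called as a command line: name --argument value ..., lists and objects as JSON in quotes. step_arm: Moves the arm, as the interface text tells. Its arguments: {"type":"object","properties":{"steps":{"type":"array","items":{"type":"number"}},"grip_force":{"type":"number"}},"required":["steps"]}

```bash
mkdir -p pics
cat > h.py <<'E'
import numpy as np, cv2, json
from cell import env
def snap(n,f):
    c=env.read_camera(n); cv2.imwrite(f'pics/{f}.png',c['image'][:,:,::-1])
    np.savez(f'pics/{f}.npz',**{k:np.array(v) for k,v in c.items()}); return c
def load(f): return np.load(f'pics/{f}.npz')
def pt(c,uv,z):
    u=cv2.undistortPoints(np.array([[uv]],float),c['camera_matrix'],c['distortion'])[0,0]
    d=c['R'].T@np.array([u[0],u[1],1]); o=-c['R'].T@c['t']; return o+d*(z-o[2])/d[2]
def proj(c,X): return cv2.projectPoints(np.array(X,float).reshape(-1,1,3),cv2.Rodrigues(c['R'])[0],c['t'],c['camera_matrix'],c['distortion'])[0][:,0]
def crop(f,x0,y0,w,h,s,o):
    im=cv2.imread(f'pics/{f}.png')[y0:y0+h,x0:x0+w]; cv2.imwrite(f'pics/{o}.png',cv2.resize(im,None,fx=s,fy=s,interpolation=cv2.INTER_CUBIC))
E
python3 - <<'E'
from h import *
a=snap('top','t0');b=snap('side','s0')
for c in(a,b): print(-c['R'].T@c['t'],c['R'][2])
print(env.get_obs())
im=np.hstack([a['image'],b['image']])[:,:,::-1]
cv2.imwrite('pics/both.png',cv2.resize(im,(800,300)))
E
```

```text
[0.27230074 0.03597063 1.44392916] [ 0.10844934 -0.02194548 -0.99385972]
[ 0.3316171  -0.9003794   0.70784406] [ 0.07498377  0.83238219 -0.54910593]
{'time_s': 0.1, 'qpos': array([-73.3323995 ,  18.43653138,  -4.01664559,  83.16671471,
         1.29631419,  78.54038336,  -3.25981288]), 'joint_velocities': array([-0.03290132, -0.03871783, -0.03643546, -0.19024519, -0.13943087,
       -0.02326789, -0.06649464]), 'effort': array([ 4.59498442e-04, -4.92572629e+01, -4.05222941e-01, -3.13398993e+01,
       -6.41243951e-02,  3.94789525e-02,  8.31520060e-05]), 'tool_pos': array([0.17761172, 0.62508589, 0.40376178]), 'tool_rot': array([-1.79901678e+02,  6.28044471e-03,  1.64143480e+02]), 'force': array([ 0.57661216,  0.01549659, -0.3532262 ]), 'wrist_torque': array([ 0.07388397, -0.01672152, -0.0170777 ]), 'grasp_force': 0.0, 'grip_width': 0.0871251915612}
```

View pics/t0.png

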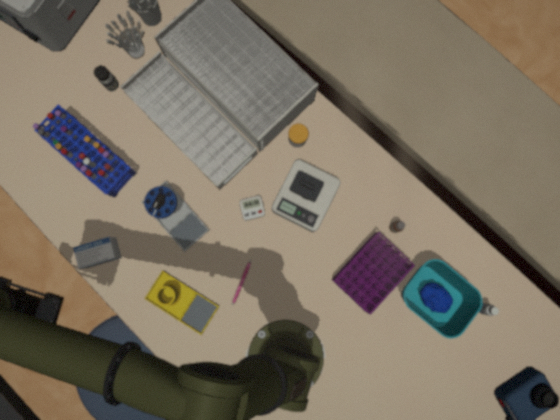

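View pics/s0.png

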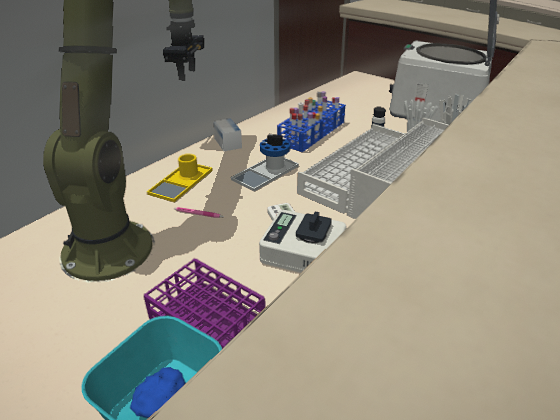

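The top view shows two trays of the same shape: a yellow one at (182,302) with no carousel, and a light grey one at (178,217) carrying the blue carousel. The grey one matches the description. The drive unit with the dark cover is at (307,193), with its display strip (front) towards (297,212). I'll enlarge both to confirm.

Run:
```python
from h import *
for i,(x,y) in enumerate([(125,170),(262,148)]): crop('t0',x,y,90,90,6.4,f'c{i}')
a=np.hstack([cv2.imread('pics/c0.png')[:, :],cv2.imread('pics/c1.png')])
cv2.imwrite('pics/c.png',cv2.resize(a,(800,400),interpolation=cv2.INTER_AREA))
c=load('t0')
print(pt(c,(178,217),0.01),pt(c,(160,201),.096),pt(c,(307,187),.09),pt(c,(286,350),0))
```

```text
[0.407582   0.32063969 0.01      ] [0.44391608 0.35564764 0.096     ] [ 0.48901391 -0.05648485  0.09      ] [ 0.02120584 -0.00312586  0.        ]
```

View pics/c.png

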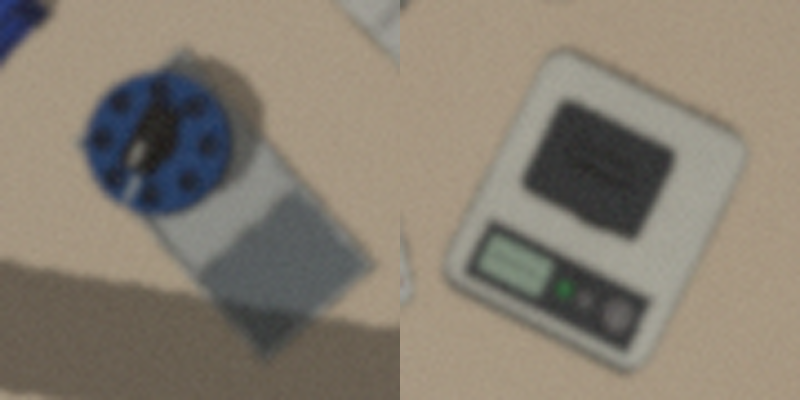

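The crop confirms it: grey tray corners at crop (265,358), (372,266), (183,48), with the carousel disc centred at (158,143) and its white line pointing to (130,190). The cover corners are (567,100), (675,152), (635,242), (525,188). Next I fit poses to these.

```bash
cat >> h.py <<'E'
from scipy.optimize import least_squares
def fit(c,P,uv,z,g):
    P=np.array(P,float);uv=np.array(uv,float)
    def w(q):
        a=q[2];R=np.array([[np.cos(a),-np.sin(a)],[np.sin(a),np.cos(a)]]);return np.c_[P@R.T+q[:2],np.full(len(P),z)]
    r=least_squares(lambda q:(proj(c,w(q))-uv).ravel(),g)
    return np.r_[r.x[:2].round(4),np.degrees(r.x[2]).round(1)],r.fun.reshape(-1,2).round(1).tolist()
E
python3 - <<'E'
from h import *
c=load('t0'); k=90/400
T=lambda L:[(125+x*k,170+y*k) for x,y in L]; U=lambda L:[(262+(x-400)*k,148+y*k) for x,y in L]
a=.0325;b=.042
print('cover',fit(c,[(a,b),(a,-b),(-a,-b),(-a,b)],U([(565,99),(675,153),(635,243),(524,188)]),.079,[.49,-.05,-.4]))
# unit: edge midpoints: corners extrapolated
print('unit',fit(c,[(.066,.075),(.066,-.075),(-.105,-.075),(-.105,.075)],U([(553,40),(752,138),(637,379),(441,278)]),.060,[.49,-.05,-.4]))
print('tray',fit(c,[(-.049,-.0995),(.049,-.0995),(.049,.0995)],T([(265,360),(373,266),(183,46)]),.011,[.4,.32,.6]))
print('tray alt',[pt(c,u,.011).round(4)[:2] for u in T([(265,360),(373,266),(183,46),(198,272),(293,190)])])
p=pt(c,T([(158,143)])[0],.083);q=pt(c,T([(129,191)])[0],.083);print(p,q,np.degrees(np.arctan2(*(q-p)[1::-1])),np.linalg.norm(q-p))
E
```

```text
cover (array([  0.4926,  -0.0571, -25.1   ]), [[-0.6, -0.3], [1.2, 0.2], [0.6, 0.3], [-1.2, -0.1]])
unit (array([  0.4887,  -0.0645, -25.5   ]), [[-0.8, 0.4], [0.9, 0.8], [1.4, -0.5], [-1.6, -0.7]])
tray (array([  0.4118,   0.3294, -47.7   ]), [[-0.3, 0.7], [0.5, -0.3], [-0.2, -0.4]])
tray alt [array([0.3072, 0.2979]), array([0.3703, 0.2277]), array([0.5172, 0.3596]), array([0.3651, 0.3442]), array([0.4206, 0.2824])]
[0.44223954 0.35704312 0.083     ] [0.41135626 0.37445579 0.083     ] 150.5847538028842 0.03545388301557359
```

step_arm --steps '[1,0,0,0,9.9,1,0,0,0,9.9,1,0,0,0,9.9,1,0,0,0,9.9,1,0,0,0,9.9,1,0,0,0,9.9,1,0,0,0,9.9,1,0,0,0,9.9,1,0,0,0,9.9,1,0,0,0,10.3]' --grip_force 30

```text
time_s: 1.35
tool_pos: [0.1776, 0.6251, 0.4041]
tool_rot: [180.0, 0.1, 64.4]
force: [-0.1, 0.2, -0.1]
grip_width: 0.087
grasp_force: 0.0
```

step_arm --steps '[1,-11,43,0,0,1,-11,43,0,0,1,-11,43,0,0,1,-11,43,0,0,1,-11,43,0,0,1,-11,43,0,0,1,-11,43,0,0,1,-11,43,0,0]'

```text
time_s: 2.35
tool_pos: [0.4521, 0.3978, 0.4044]
tool_rot: [-180.0, 0.0, 64.8]
force: [0.1, 0.4, 0.2]
grip_width: 0.0871
grasp_force: 0.0
```

step_arm --steps '[1,-39.5,23.5,0,0,1,-39.5,23.5,0,0,1,-39.5,23.5,0,0,1,-39.5,23.5,0,0,1,-39.5,23.5,0,0,1,-39.5,23.5,0,0,1,-39.5,23.5,0,0,1,-39.5,23.5,0,0,1,-39.5,23.5,0,0,1,-39.5,23.5,0,0,1,0,0,0,0]'

```text
time_s: 3.72
tool_pos: [0.4947, -0.063, 0.4048]
tool_rot: [180.0, 0.0, 64.3]
force: [0.6, -0.0, 0.8]
grip_width: 0.0869
grasp_force: 0.0
```

Run:
```python
from h import *
crop('s0',270,195,90,60,4.4,'d0');crop('s0',225,130,90,60,4.4,'d1')
cv2.imwrite('pics/d.png',np.hstack([cv2.imread('pics/d0.png'),cv2.imread('pics/d1.png')]))
c=load('s0')
def pr(o,yaw,P):
    a=np.radians(yaw);R=np.array([[np.cos(a),-np.sin(a),0],[np.sin(a),np.cos(a),0],[0,0,1]]);return proj(c,np.array(P)@R.T+o)
x0,y0,s=270,195,4.4
print('cover ridge top ends/plate corners',((pr([.4926,-.0571,.068],-25.1,[(0,.022,.036),(0,-.022,.036),(-.0325,.042,.011),(-.0325,-.042,.011),(.0325,.042,.011)])-[270,195])*4.4).round())
print('tray corners, carousel grip top, disc c',((pr([.4118,.3294,0],-47.7,[(-.049,-.0995,.011),(.049,-.0995,.011),(.049,.0995,.011)])-[225,130])*4.4+[396,0]).round(),((pr([.4424,.3572,.049],150.6,[(.023,0,.062),(-.023,0,.062),(0,0,.034)])-[225,130])*4.4+[396,0]).round())
```

```text
cover ridge top ends/plate corners [[202.  74.]
 [178. 121.]
 [152.  81.]
 [103. 170.]
 [269. 104.]]
tray corners, carousel grip top, disc c [[418. 209.]
 [521. 260.]
 [720. 149.]] [[581.  21.]
 [643.  32.]
 [612.  64.]]
```

View pics/d.png

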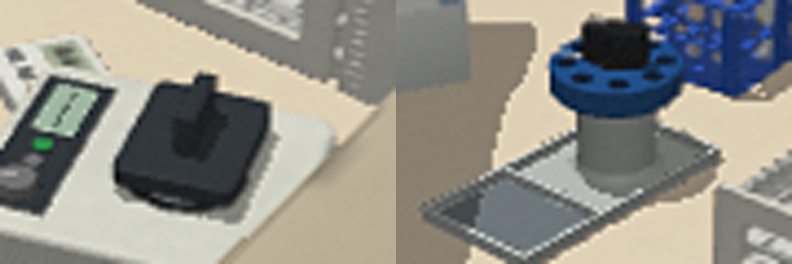

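The side view agrees: cover ridge top at crop (203,78) and tray corners at (420,211), (523,262), (720,150), all within about 1–2 mm of the fit. I'll descend and grip the cover.

step_arm --steps '[1,4.5,-4.5,30,-0.6,1,0,0,35,0,1,0,0,35,0,1,0,0,20,0,1,0,0,12,0,1,0,0,5,0,1,0,0,0,0]'

```text
time_s: 4.6
tool_pos: [0.4933, -0.0524, 0.268]
tool_rot: [180.0, -0.0, 65.4]
force: [0.8, -0.8, 0.7]
grip_width: 0.0869
grasp_force: 0.0
```

step_arm --steps '[0,0,0,0,0,0,0,0,0,0,0,0,0,0,0,0,0,0,0,0,0,0,0,0,0,0,0,0,0,0,0,0,0,0,0]' --grip_force 30

```text
time_s: 5.48
tool_pos: [0.4931, -0.0526, 0.2677]
tool_rot: [180.0, -0.0, 65.3]
force: [-0.9, -0.6, 0.3]
grip_width: 0.0249
grasp_force: 0.0
```

step_arm --steps '[0.3,-4,1.5,1.5,0.4,0,0,0,0,0,0,0,0,0,0,0,0,0,0,0,0,0,0,0,0]'

```text
time_s: 6.1
tool_pos: [0.4928, -0.0569, 0.2663]
tool_rot: [180.0, -0.0, 64.9]
force: [0.2, -0.1, -0.4]
grip_width: 0.0118
grasp_force: 30.0
```

step_arm --steps '[0,0,0,-6,0,0,0,0,-14,0,0,0,0,-20,0,0,0,0,-20,-8.4,0,0,0,-20,-8.4,0,0,0,-20,-8.4,0,0,0,-15,-8.4,0,0,0,0,-8.4,0,0,0,0,-8.5,0,0,0,0,-8.5,0,0,0,0,-8.4,0,0,0,0,0]'

```text
time_s: 7.6
tool_pos: [0.4928, -0.057, 0.3822]
tool_rot: [179.9, 0.0, 132.2]
force: [0.5, 0.1, -0.1]
grip_width: 0.0116
grasp_force: 30.0
```

Run:
```python
from h import *
snap('top','t1')
o=env.get_obs();print(o['tool_pos'],o['tool_rot'])
crop('t1',262,148,90,90,6,'e')
```

```text
[ 0.49275319 -0.05700664  0.3820273 ] [1.79936228e+02 2.01388093e-02 1.32173655e+02]
```

step_arm --steps '[0,20,8,0,0,0,34,14,0,0,0,34,14,0,0,0,34,14,0,0,0,34,14,0,0,0,34,14,0,0,0,34,14,0,0,0,34,14,0,0,0,34,14,0,0,0,28,0,0,0,0,20,0,0,0,0,0,0,0,0]'

```text
time_s: 9.15
tool_pos: [0.3516, 0.2762, 0.3816]
tool_rot: [180.0, 0.0, 132.4]
force: [-0.1, -0.5, -0.7]
grip_width: 0.0115
grasp_force: 30.0
```

step_arm --steps '[0,0,0,60,0,0,0,0,50,0,0,0,0,40,0,0,0,0,0,0,0,0,0,0,0]'

```text
time_s: 9.78
tool_pos: [0.3536, 0.2753, 0.2329]
tool_rot: [179.9, 0.0, 132.3]
force: [0.3, 0.0, -0.1]
grip_width: 0.0119
grasp_force: 30.0
```

Run:
```python
from h import *
a=snap('side','s2');t=snap('top','t2');o=env.get_obs();print(o['tool_pos'],o['tool_rot'])
crop('s2',215,125,100,90,4,'f0');crop('t2',262,148,90,81,4.444,'f1')
cv2.imwrite('pics/f.png',np.hstack([cv2.imread('pics/f0.png'),cv2.imread('pics/f1.png')]))
```

```text
[0.35354864 0.27576186 0.23340558] [ 1.79768034e+02 -1.37891434e-02  1.32297946e+02]
```

View pics/f.png

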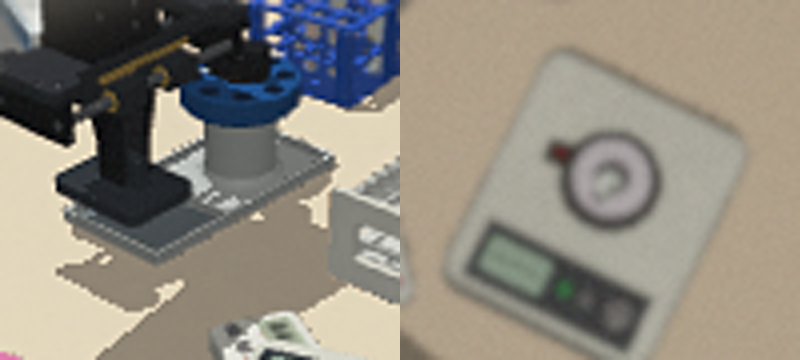

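The top view shows the cover off, with the bare hub at crop (612,180) and its keyway visible. In the side view the cover hovers over the bay. With this grasp the gripper body (190 mm along tray y) would press on the carousel's grip on the way down, so I'll set the cover on free bench and regrasp the ridge by its 44 mm ends. First I pick a spot.

Run:
```python
from h import *
c=load('t0')
for n,u,z in [('timerL',(239,205),.018),('timer bottom',(252,221),.018),('pen top',(249,262),0),('pen bot',(234,303),0),('unit front-left',(273,214),.06),('rack',(222,186),.05),('rack2',(258,150),.05),('yellowtray R',(218,310),.011),('yt top',(218,308),.011)]: print(n,pt(c,u,z).round(3))
for n in('t1','t0'):
  crop(n,200,130,160,160,5,'g_'+n)
im=cv2.imread('pics/g_t1.png'); cv2.imwrite('pics/g.png',cv2.resize(im,(600,600)))
```

```text
timerL [0.444 0.14  0.018]
timer bottom [0.397 0.101 0.018]
pen top [0.277 0.108 0.   ]
pen bot [0.156 0.151 0.   ]
unit front-left [0.414 0.039 0.06 ]
rack [0.496 0.188 0.05 ]
rack2 [0.603 0.085 0.05 ]
yellowtray R [0.137 0.196 0.011]
yt top [0.142 0.196 0.011]
```

Run:
```python
from h import *
crop('t2',262,148,90,90,6.4,'h')
crop('t2',285,172,30,30,20,'h')
```

```text
(no output)
```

View pics/h.png

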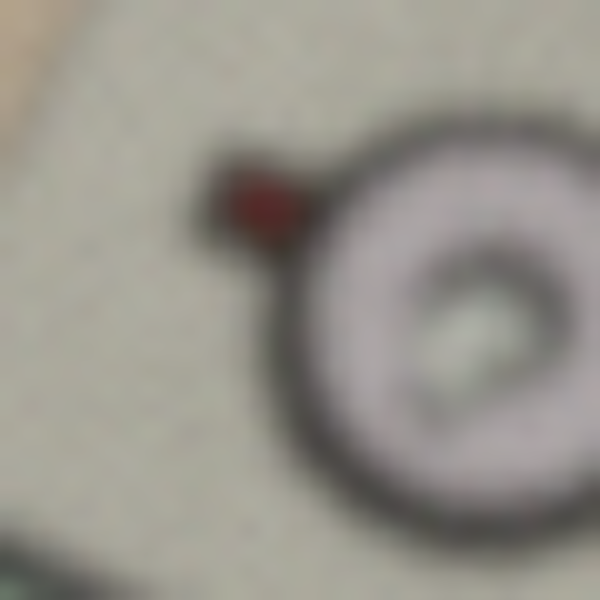

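Keyway: it runs from the bore centre near crop (490,326) towards (425,425), so the hub appears turned slightly from straight front. I'll set the cover on the free bench beside the tray at about (0.30, 0.40).

step_arm --steps '[0,0,0,-20,0,0,30,0,0,0,0,34,0,0,0,0,34,14,0,0,0,30,15,0,0,0,0,15,0,0,0,0,0,0,0]'

```text
time_s: 10.75
tool_pos: [0.3002, 0.3998, 0.2524]
tool_rot: [179.9, 0.0, 132.3]
force: [0.2, -0.0, -0.8]
grip_width: 0.0122
grasp_force: 30.0
```

step_arm --steps '[0,0,0,25,0,0,0,0,17,0,0,0,0,8,0,0,0,0,4,0,0,0,0,0,0]'

```text
time_s: 11.38
tool_pos: [0.2991, 0.3993, 0.1982]
tool_rot: [-180.0, 0.0, 132.3]
force: [-1.3, -2.2, 4.9]
grip_width: 0.0115
grasp_force: 30.0
```

Run:
```python
from h import *
c=load('t2')
f=lambda x,y:(285+(x+.5)/20-.5,172+(y+.5)/20-.5)
h=pt(c,f(490,326),.076);print('hub',h)
for C in((490,326),(480,322),(500,318)):
  a=pt(c,f(*C),.076);b=pt(c,f(425,425),.076);print(np.degrees(np.arctan2(*(b-a)[1::-1])),np.linalg.norm(b-a))
# circle/edge based: render candidates of rim outline + keyway vs gray
g=cv2.cvtColor(c['image'],cv2.COLOR_RGB2GRAY);print(g[178:203,296:324])
o=env.get_obs();print(o['tool_pos'],o['force'])
```

```text
hub [ 0.48894228 -0.06323856  0.076     ]
147.26704513875652 0.017105307418309925
152.3923587516201 0.016870011004954714
145.54614431425907 0.01887243837990682
[[156 160 163 161 165 162 158 141 127 114 108 105 108 107 109 103 107 115
  129 145 157 163 167 167 168 168 165 167]
 [130 127 132 143 146 144 131 112 103 104 112 125 126 127 128 123 118 111
  107 114 135 154 165 165 167 167 168 169]
 [ 94  88  96 108 114 110 100 101 109 127 142 151 152 155 153 150 147 134
  119 106 112 133 151 163 167 171 169 166]
 [ 74  65  65  71  76  82  91 117 138 152 160 163 162 165 164 163 163 155
  142 121 103 109 131 154 164 169 168 170]
 [ 65  55  54  56  58  78 112 137 155 162 165 162 160 161 160 164 164 163
  159 143 122 102 114 142 161 166 168 167]
 [ 76  62  55  56  65  96 133 151 162 166 164 158 151 149 145 153 157 163
  162 157 143 113 101 131 154 165 169 166]
 [105  85  63  60  83 114 147 164 166 164 153 138 127 117 121 128 142 156
  164 161 152 127 100 114 144 162 165 165]
 [135 116  87  73  97 131 155 165 163 154 133 118 115 107 104 110 124 145
  159 166 161 143 108 106 133 157 164 166]
 [15
[... 1358 characters left out ...]
  81  97 119 143 157 166 169 167 169 167]
 [169 164 170 166 163 158 141 123 109  92  81  78  75  76  78  81  83  89
  100 129 147 159 166 169 169 168 167 170]
 [168 170 169 167 168 165 160 151 139 124 112 101  98 100  98 105 117 127
  136 151 163 171 169 170 171 170 169 170]
 [169 166 169 168 169 165 165 164 161 151 144 140 138 133 134 139 150 155
  160 167 169 168 168 171 170 170 172 169]
 [169 168 166 168 168 167 169 167 164 165 162 159 161 160 157 163 166 168
  168 168 167 169 169 170 172 173 169 170]
 [160 166 166 167 169 166 167 167 167 167 169 169 167 168 167 167 169 171
  171 171 169 169 171 170 171 170 169 169]]
[0.29908457 0.39927743 0.1982216 ] [-1.25832425 -2.15752648  4.8835895 ]
```

step_arm --steps '[0.5,0,0,0,0,0.5,0,0,0,0,0.7,0,0,-5,0,1,0,0,-20,0,1,0,0,-15,10,1,0,0,0,10,1,0,0,0,10,1,0,0,0,10,1,0,0,0,10,1,0,0,0,10,1,0,0,0,10,1,0,0,0,10]'

```text
time_s: 12.88
tool_pos: [0.2988, 0.3996, 0.2376]
tool_rot: [-180.0, -0.0, 52.0]
force: [-0.1, -0.2, 0.0]
grip_width: 0.0871
grasp_force: 0.0
```

step_arm --steps '[1,0,0,0,10,1,0,0,0,0,1,0,0,15,0,1,0,0,15,0,1,0,0,8,0,0,0,0,0,0,0,0,0,0,0,0,0,0,0,0,0,0,0,0,0,0,0,0,0,0,0,0,0,0,0]'

```text
time_s: 14.25
tool_pos: [0.2988, 0.3997, 0.1996]
tool_rot: [-180.0, -0.0, 42.3]
force: [-0.5, 0.5, 1.0]
grip_width: 0.0436
grasp_force: 30.0
```

step_arm --steps '[0,0,0,-15,0,0,0,0,-30,0,0,0,20,0,0,0,-6,30,0,0,0,-6,30,0,0,0,-6,28,0,0,0,-6,20,0,0,0,0,0,15,0,0,0,0,10,0,0,0,0,0,0]'

```text
time_s: 15.5
tool_pos: [0.3662, 0.2892, 0.2181]
tool_rot: [180.0, 0.1, 42.4]
force: [-0.4, 0.6, -0.7]
grip_width: 0.0433
grasp_force: 30.0
```

Run:
```python
from h import *
a=snap('side','s3');o=env.get_obs();print(o['tool_pos'],o['tool_rot'])
crop('s3',215,145,80,60,10,'i')
p,q=np.array([.4118,.3294,0]),np.radians(-47.7)
def pr(o,yaw,P):
    A=np.radians(yaw);R=np.array([[np.cos(A),-np.sin(A),0],[np.sin(A),np.cos(A),0],[0,0,1]]);return ((proj(a,np.array(P)@R.T+o)-[215,145]+.5)*10).round()
t=o['tool_pos'];e=t-[0,0,.1996]
print('cover bottom corners',pr(e,42.3,[(-.0325,.042,0),(-.0325,-.042,0),(.0325,-.042,0)]),'tray',pr(p,-47.7,[(-.049,-.0995,.011),(.049,-.0995,.011),(.049,.0995,.011)]))
```

```text
[0.36654394 0.28933273 0.21859682] [1.79986213e+02 8.52462864e-02 4.24306713e+01]
cover bottom corners [[183. 304.]
 [386. 402.]
 [542. 316.]] tray [[154. 329.]
 [390. 445.]
 [841. 193.]]
```

View pics/i.png

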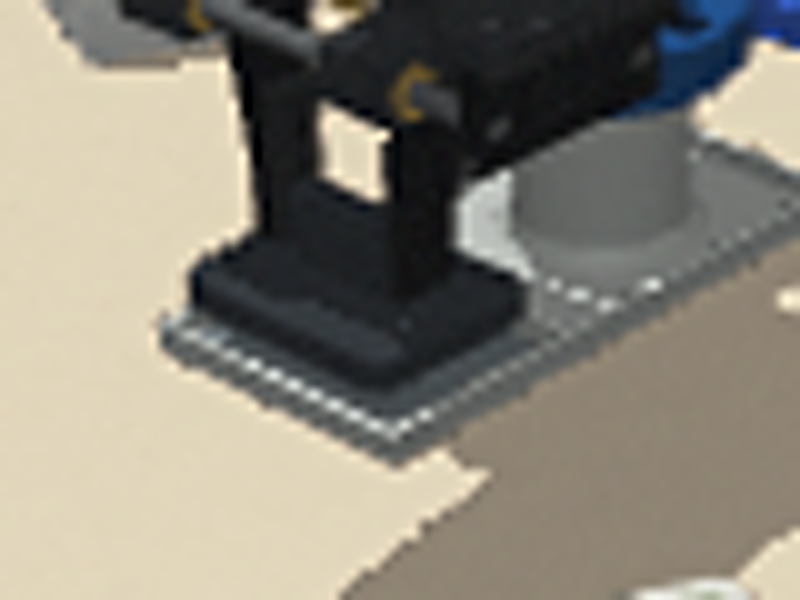

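The cover is level above the bay, with its near corner at crop (385,390) against the tray corner at (395,440), matching the prediction. Now I lower it.

step_arm --steps '[0,0.5,0,6,0,0,0,0,5,0,0,0,0,4,0,0,0,0,2,0,0,0,0,0,0]'

```text
time_s: 16.18
tool_pos: [0.3676, 0.289, 0.2025]
tool_rot: [-180.0, 0.0, 42.3]
force: [-1.3, -2.0, 3.0]
grip_width: 0.0438
grasp_force: 30.0
```

step_arm --steps '[0.7,0,0,0,0,0.7,0,0,0,0,0.8,0,0,-6,0,0.8,0,0,-30,0,0.8,0,0,-50,0,1,0,0,-50,-8.3,1,0,0,0,-10,1,0,0,0,-10,1,0,0,0,-10,1,0,0,0,-10,1,0,0,0,-10,1,0,0,0,-10]'

```text
time_s: 17.68
tool_pos: [0.3676, 0.289, 0.3386]
tool_rot: [180.0, -0.0, 111.0]
force: [-0.2, -0.1, -0.7]
grip_width: 0.0867
grasp_force: 0.0
```

step_arm --steps '[1,0,0,0,-10,1,0,0,0,-10,1,0,0,0,-10,1,0,0,0,-10,1,0,0,0,-10,1,0,0,0,0,1,-8,24,0,0,1,-8,24,0,0,1,-8,24,0,0,1,-8,24,0,0,1,0,0,0,0]'

```text
time_s: 19.05
tool_pos: [0.4299, 0.3701, 0.3381]
tool_rot: [-180.0, 0.0, 160.5]
force: [-0.2, -0.6, -0.5]
grip_width: 0.0874
grasp_force: 0.0
```

Run:
```python
from h import *
a=snap('side','s4');o=env.get_obs();print(o['tool_pos'],o['tool_rot'])
crop('s4',215,115,100,75,8,'j')
```

```text
[0.42958557 0.36909075 0.33799014] [-1.79933428e+02  9.72375732e-03  1.60519548e+02]
```

View pics/j.png

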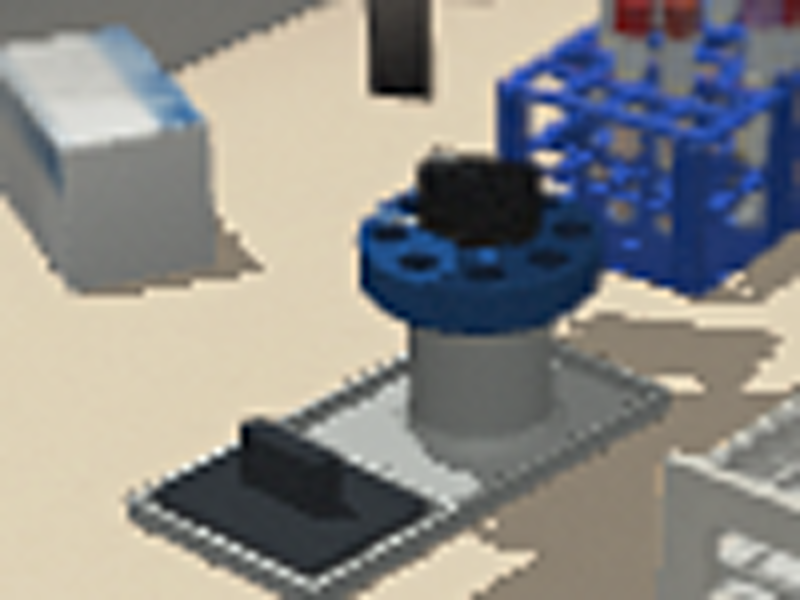

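The cover lies flat in its bay with its ridge up, near corner at crop (315,575). I over-rotated by 10°, so I'll correct that. Before descending I check the gripper body's clearance to the blue tube rack.

Run:
```python
from h import *
a=np.radians(150.6);x=np.array([np.cos(a),np.sin(a)]);y=np.array([np.sin(a),-np.cos(a)]);C=np.array([.4424,.3572])
P=[np.r_[C+sx*.0375*x+sy*.095*y,.15] for sx,sy in((1,1),(-1,1),(-1,-1),(1,-1))]
for n in('t0','s0'):
  c=load(n);im=c['image'][:,:,::-1].copy();cv2.polylines(im,[proj(c,P).round().astype(int)],True,(0,0,255),1)
  x0,y0=(80,90) if n=='t0' else (215,80)
  cv2.imwrite(f'pics/k{n}.png',cv2.resize(im[y0:y0+120,x0:x0+130],None,fx=3,fy=3))
cv2.imwrite('pics/k.png',np.hstack([cv2.imread('pics/kt0.png'),cv2.imread('pics/ks0.png')]))
```

```text
(no output)
```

View pics/k.png

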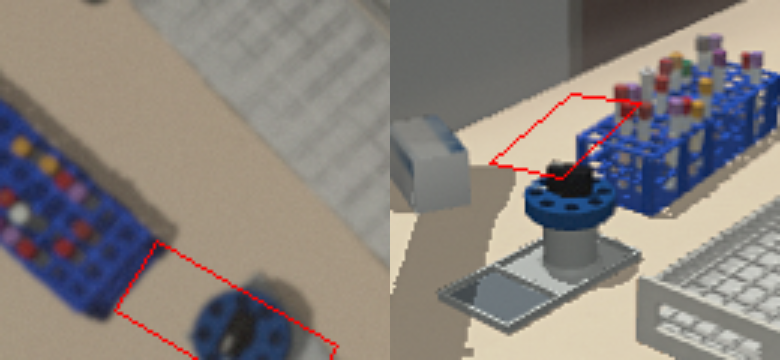

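The body outline only reaches the rack's near end, at crop (155,245), where no tubes stand and the frame is well below it. It's clear to descend.

step_arm --steps '[1,0,0,0,9.9,1,0,0,0,0,1,-17,-4,0,0,1,0,0,20,0,1,0,0,20,0,1,0,0,10,0,1,0,0,0,0]'

```text
time_s: 19.98
tool_pos: [0.4427, 0.3565, 0.2878]
tool_rot: [-179.9, 0.0, 150.7]
force: [0.7, 0.4, 0.9]
grip_width: 0.087
grasp_force: 0.0
```

step_arm --steps '[0.6,0,0,12,0,0.4,0,0,8,0,0,0,0,0,0,0,0,0,0,0,0,0,0,0,0,0,0,0,0,0,0,0,0,0,0,0,0,0,0,0,0,0,0,0,0]' --grip_force 55

```text
time_s: 21.1
tool_pos: [0.4427, 0.3574, 0.2686]
tool_rot: [179.9, 0.0, 150.7]
force: [0.7, 0.3, 0.6]
grip_width: 0.0198
grasp_force: 54.8
```

step_arm --steps '[0,0,0,-10,0,0,0,0,-30,0,0,0,0,-40,0,0,0,0,-40,0,0,0,0,0,0]'

```text
time_s: 21.72
tool_pos: [0.4433, 0.3574, 0.392]
tool_rot: [179.7, 0.1, 150.7]
force: [-0.0, 0.2, -2.7]
grip_width: 0.0199
grasp_force: 54.8
```

step_arm --steps '[0,-12,-17,0,0,0,-24,-34,0,0,0,-28,-39,0,0,0,-28,-39,0,0,0,-28,-39,0,0,0,-28,-39,0,0,0,-28,-39,0,0,0,-28,-39,0,0,0,-22,-31,0,0,0,-14,-20,0,0,0,-6,-8,0,0,0,0,0,0,0]'

```text
time_s: 23.22
tool_pos: [0.4883, -0.0636, 0.3873]
tool_rot: [-179.9, -0.1, 150.7]
force: [-0.2, -0.5, -2.3]
grip_width: 0.0197
grasp_force: 54.8
```

step_arm --steps '[0,0,0,0,0,0,0,0,0,0]'

```text
time_s: 23.48
tool_pos: [0.4889, -0.062, 0.3881]
tool_rot: [-180.0, -0.0, 150.9]
force: [-0.6, -0.2, -1.8]
grip_width: 0.0199
grasp_force: 54.8
```

step_arm --steps '[0,-0.5,-1,15,0,0,0,0,20,0,0,0,0,12,0,0,0,0,0,0,0,0,0,4,0,0,0,0,3,0,0,0,0,0,0]'

```text
time_s: 24.35
tool_pos: [0.4889, -0.0643, 0.3343]
tool_rot: [180.0, 0.0, 150.7]
force: [0.2, -0.6, -2.3]
grip_width: 0.0198
grasp_force: 54.8
```

step_arm --steps '[0,0,0,2,0,0,0,0,2,0,0,0,0,0,0]'

```text
time_s: 24.72
tool_pos: [0.4889, -0.0642, 0.3301]
tool_rot: [180.0, 0.0, 150.7]
force: [-0.6, -0.5, -1.5]
grip_width: 0.0196
grasp_force: 54.8
```

step_arm --steps '[0,0,0,2,0,0,0,0,0,0]'

```text
time_s: 24.98
tool_pos: [0.4889, -0.0642, 0.3281]
tool_rot: [180.0, 0.0, 150.7]
force: [0.3, 0.5, -2.2]
grip_width: 0.0199
grasp_force: 54.8
```

step_arm --steps '[0,0,0,3,0,0,0,0,2,0,0,0,0,0,0]'

```text
time_s: 25.35
tool_pos: [0.4889, -0.0642, 0.3231]
tool_rot: [180.0, -0.0, 150.7]
force: [0.7, 0.1, -2.1]
grip_width: 0.0192
grasp_force: 54.8
```

step_arm --steps '[0,0,0,2,0,0,0,0,0.5,0,0,0,0,0,0]'

```text
time_s: 25.72
tool_pos: [0.4889, -0.0642, 0.3207]
tool_rot: [180.0, 0.0, 150.7]
force: [-0.2, -0.1, -2.3]
grip_width: 0.0195
grasp_force: 54.8
```

step_arm --steps '[0,0,0,2,0,0,0,0,0,0]'

```text
time_s: 25.98
tool_pos: [0.489, -0.064, 0.3187]
tool_rot: [180.0, 0.0, 150.7]
force: [-0.0, 0.1, -1.9]
grip_width: 0.0199
grasp_force: 54.8
```

step_arm --steps '[0,0,0,1.5,0,0,0,0,0,0]'

```text
time_s: 26.22
tool_pos: [0.4891, -0.064, 0.3173]
tool_rot: [180.0, 0.0, 150.7]
force: [1.5, 0.7, -1.6]
grip_width: 0.0196
grasp_force: 54.8
```

step_arm --steps '[0,0,0,3,0,0,0,0,0,0]'

```text
time_s: 26.48
tool_pos: [0.489, -0.064, 0.3141]
tool_rot: [180.0, 0.0, 150.7]
force: [2.6, 2.5, -2.3]
grip_width: 0.0197
grasp_force: 54.8
```

step_arm --steps '[0,0,0,3,0,0,0,0,0,0]'

```text
time_s: 26.72
tool_pos: [0.4891, -0.064, 0.3111]
tool_rot: [180.0, 0.0, 150.7]
force: [2.5, 2.9, -3.8]
grip_width: 0.02
grasp_force: 54.8
```

```bash
python3 -c "
from h import *
o=env.get_obs();print(o['wrist_torque'],o['force'],o['tool_pos'])"
```

```text
[ 0.71217848 -0.73171381 -0.06513918] [ 2.47539773  2.89209882 -3.77663188] [ 0.48905982 -0.06398029  0.31112642]
```

step_arm --steps '[0,-0.3,0.7,3,1,0,0,0,0,0]'

```text
time_s: 26.98
tool_pos: [0.4893, -0.0639, 0.3078]
tool_rot: [-180.0, -0.0, 149.7]
force: [1.7, 1.4, -3.7]
grip_width: 0.0197
grasp_force: 54.8
```

step_arm --steps '[0,0,0,4,0,0,0,0,0,0]'

```text
time_s: 27.22
tool_pos: [0.4893, -0.0638, 0.3038]
tool_rot: [-180.0, -0.0, 149.7]
force: [0.9, 0.6, -3.8]
grip_width: 0.0197
grasp_force: 54.8
```

Going well. Next comes the spring, with home expected at TCP z ≈ 0.2956.

step_arm --steps '[0,0,0,3,0,0,0,0,0,0]'

```text
time_s: 27.48
tool_pos: [0.4895, -0.064, 0.3015]
tool_rot: [-180.0, -0.0, 149.7]
force: [-0.7, 1.8, 2.1]
grip_width: 0.0194
grasp_force: 54.8
```

step_arm --steps '[0,0,0,3,0,0,0,0,0,0]'

```text
time_s: 27.72
tool_pos: [0.4895, -0.0639, 0.2984]
tool_rot: [-180.0, 0.0, 149.7]
force: [-0.9, 0.4, 5.2]
grip_width: 0.0198
grasp_force: 54.8
```

step_arm --steps '[0,0,0,2.5,0,0,0,0,0,0]'

```text
time_s: 27.98
tool_pos: [0.4896, -0.0639, 0.296]
tool_rot: [-180.0, 0.0, 149.7]
force: [-1.0, 0.8, 6.3]
grip_width: 0.0194
grasp_force: 54.8
```

step_arm --steps '[0,0,0,1.5,0,0,0,0,0,0]' --grip_force 60

```text
time_s: 28.22
tool_pos: [0.4897, -0.0641, 0.2954]
tool_rot: [180.0, -0.0, 149.7]
force: [-3.4, 1.7, 12.5]
grip_width: 0.0197
grasp_force: 59.8
```

step_arm --steps '[0,0,0,1.5,0,0,0,0,0,0]'

```text
time_s: 28.48
tool_pos: [0.4899, -0.0642, 0.2953]
tool_rot: [180.0, -0.1, 149.7]
force: [-8.5, 1.4, 25.2]
grip_width: 0.0198
grasp_force: 59.8
```

The hard stop came at TCP z 0.2953, where home is expected at 0.2956. I hold briefly, check for slip and take one confirming look.

step_arm --steps '[0,0.4,0,0,0,0,0,0,0,0,0,0,0,0,0,0,0,0,0,0,0,0,0,0,0,0,0,0,0,0]'

```text
time_s: 29.22
tool_pos: [0.4897, -0.0642, 0.2954]
tool_rot: [179.9, -0.0, 149.7]
force: [-8.4, 0.9, 24.3]
grip_width: 0.0195
grasp_force: 59.8
```

Run:
```python
from h import *
a=snap('side','s5');o=env.get_obs();print(o['tool_pos'],o['force'],o['wrist_torque'])
crop('s5',215,115,160,150,4,'l')
```

```text
[ 0.48974767 -0.06419298  0.29534908] [-8.07431103  1.24876634 23.6322689 ] [ 0.09732443  1.91254816 -0.00999553]
```

View pics/l.png

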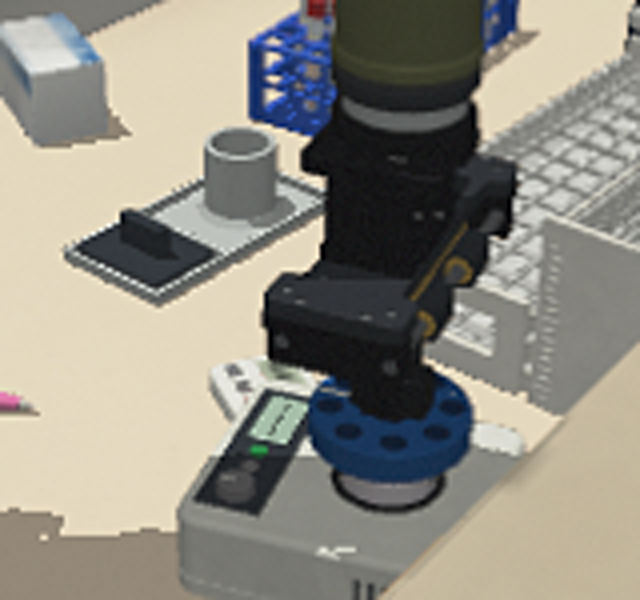

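The carousel sits level on the hub, with the disc at crop (390,425) close above the hub ring. The cover is flat in its bay at (140,250). The push is steady, so I hand in.

```bash
python3 -c "
from cell import env
print(env.sign_off())"
```

```text
the job is handed in; nothing more can be done
None
```

The job is handed in: the dust cover lies flat in its bay, and the carousel is keyed into the hub, fully home against the stop, and still gripped and pressed down with about 24 N, after about 29 s of the 51 s allowed.

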